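# Fit the cover flange over valve stem and pin

## Task

Fit the loose cover flange onto the valve clamped in the holding block: pick it up by its hub, lower it over the stem, find the anti-rotation pin with its small hole and seat it fully home, flat on the collar, then let go. Keep hold of it until it is home, never letting it fall down the stem or forcing it against the pin, and leave the other parts on the bench where they are.

Things in the scene. Friction and masses are not known exactly. Their poses are not given: they have to be found in the camera images.
- flange: The loose cover flange, bare aluminium, 0.18 to 0.33 kg: square plate 66 x 66 x 6 mm with a hexagonal hub on its centre, 34 mm high in all, a 13.5 mm bore through both, and one pin hole near an edge. Starts flat on the mat, hub up. Origin: centre of the plate's underside; z up along the bore, x from the bore to the pin hole. Bore and stem have 1.5 mm of play.
- hub (a point): Middle of the flange's hub, 20 mm above the flange origin; axes as the flange. The hub is a hexagon 24 mm across flats, 28 mm high above the plate. Two flats face the flange's +y and -y: gripped there with the fingertips just above the plate, the fingers stay clear of the pin, which comes 6 mm up through the plate, and of the stem, which rises 24 mm above the hub.
- pin_hole (a point): Centre of the flange's pin hole (7.5 mm, through the plate) at the underside, 24 mm along x from the flange origin; axes as the flange. Hole and pin have 1.5 mm of play.
- valve: The fixed steel valve in its holding block (100 x 100 x 16 mm, a tab 28 mm long, 26 mm wide on its +x side). Origin: centre of the block's underside; z up along the stem, x towards the tab. 64 mm above it is the flat face of a dark collar, 68 mm diameter, where the flange must sit. The stem rises through it, 12 mm diameter.
- stem_top (a point): Top of the stem on its axis, 58 mm above the collar face; axes as the valve. The last 8 mm taper to 6 mm diameter. If the held flange is a little off in place or angle it wedges sideways between stem and pin, which also counts as force on the valve: let the hand yield to side force and twist while lowering.
- seat (a point): Centre of the collar face, axes as the valve; the flange origin lies here when home. The pin (6 mm diameter, 1 mm bevel) stands 12 mm above the face, 24 mm from the axis, anywhere within 0.4 rad either side of the valve's x, differing each time and not measured: see or feel it. Off its hole, it stops the flange 12 mm up. The collar is too tight to turn. Over 30 N damages the pin.
- spring: A bystander: a brown coil spring standing on the mat, 21 mm diameter, 43 mm high; origin under its centre.
- stem_unit: A bystander: an assembled dark stem unit standing on the mat, 34 mm diameter at the foot, 76 mm high; origin under its centre.
- gland_nut: A bystander: a steel hexagon nut lying on the mat, 36 mm across flats, 14 mm high; origin under its centre.
- washer: A bystander: a steel washer lying on the mat, 32 mm diameter, 4 mm thick; origin under its centre.

How it is judged:
By the outcome, as a careful person would: the job done as asked, in the order asked, and still so for the second after the job is handed in, with the robot touching nothing.
It also fails if it takes over 64 s, if anything falls off the work surface, if the arm or the gripper's body presses on something with over 40 N, if the wrist force passes 120 N, or if a joint passes its speed limit or range.

## Robot

A 6-joint arm with a two-finger parallel gripper is mounted at the origin on the work surface. World frame = base frame: x ahead of the robot, y to its left, z up, the work surface at z = 0. Lengths are in m, angles in rad, forces in N, time in s.
With the tool pointing down it reaches from about 0.4 to 0.825 m from the base axis. Payload 7 kg.
Tool frame: the origin (TCP) lies midway between the tips of the shut fingers; the grasp point (between the pads) lies 19 mm behind it; z points along the fingers, y is the line along which they close (so a half turn about z gives the same grasp; the last joint's range is limited). The gripper opens to 88 mm and grips with 3 to 60 N. Pads are 19 mm wide; open, the fingers measure 130 mm over their backs; the gripper's body (78 mm by 193 mm) begins 47 mm behind the grasp point.
Start: joints at [-0.886, 0.359, 0.012, 0, -1.224, -0.288], TCP at [0.261, -0.623, 0.227] pointing down, gripper open.
Joint ranges: [-3.07, 3.07], [-1.43, 2.12], [-1.02, 1.25], [-3.03, 1.67], [-3.05, -0], [-3.03, 3.03]. Speed limits (rad/s): [2.39, 2.39, 3.01, 3.14, 3.14, 3.14].

## Interface

Orientations are given as [roll, pitch, yaw] about the fixed x, y, z axes, in that order (R = Rz(yaw) Ry(pitch) Rx(roll)).
In Python, from station import telemetry, eyes, ticket, recognise, trace gives the robot as it stands. The module is installed in compiled form; this text tells all that it offers.
- The arm moves only by the tool servo_tool, never from a script. Its argument "series" is a list that holds one entry, the list of rows, each a list of 4 numbers: the shift along the tool's x, y, z in mm, then the turn about the tool's z in rad. In form: [[[x, y, z, roll], ...]]. A call has exactly 10 rows; each row shifts and turns the commanded pose from where the row before left it, along the tool's axes as they then stand; what a row does not reach is not made up. A row lasts 1/12 s, in which the tool goes at most 41.7 mm and 7.16 degrees, less where a joint would pass 70% of its speed; a pose out of reach is approached as far as the arm can. A call is refused whole if a number of a shift passes 41.7 or a number of a turn 0.125, either way. A call with a gripper value outside its range is refused whole. "claw" is the gripper's target within -1 to 1 (shut at 1, half-way at 0, fully open at -1), set as the call begins (left out, the last holds). The fingers move at their own pace and stop on an object; "grip_force" is the grip in N (left out, the last holds). Time passes only in rows, so rows that do not move let the fingers close, or fill a call up. It gives the time, the measured TCP pose, the force, the opening and the grip force at its end, in the units of the state.
- telemetry.get_state(): the state, without advancing time (a new reading comes with each control period).
- eyes.grab_frame(name): name is "scene" or "top" or "wrist"; returns the picture (420x560x3 uint8, red, green, blue); there is no depth.
- eyes.calibration(name): a dict with "mtx" (3x3 intrinsics, pixels), "k1" (the pictures are not rectified: a ray, as slopes to the right and down, at radius r is drawn at 1 + k1 r^2 times it, then the intrinsics apply), "rvec" (rotation vector, rad) and "tvec" (3), from world to camera coordinates, as OpenCV has them. Camera axes: x right, y down, z forward; pixel columns grow to the right and rows downward; lengths in m; the calibration is good to about 2 mm. A picture is of the moment at which its call begins: read the wrist's pose just before it. calibration takes no time and is no camera call; for the wrist camera it gives the pose at the moment of the call.
- ticket.job_done(): hands the job in; it is judged then, once.
Trained networks look in the newest picture that a camera, given by its name, has taken for a name from the list of things; names that differ only in an ending like _2 or _b are one class to them, and where a whole thing is asked for, a point or a joint stands for the part that bears it (a point fixed in the world has none). Each returns a list of dicts, best first, with "conf" (0 to 1); they miss things now and then, are a little off and sometimes report something else, mostly with a low value. They report only what shows in the picture. A call takes as long as a camera call.
- recognise(camera, name): "position" ([x, y, z] in m, in world coordinates, good to about 4 mm: the middle of the surface that is visible of it).
- trace(camera, name): "mask" (420x560 bool, what is visible of it).
The state is a dict: "t": time; "q": joint angles; "qd": joint speeds; "joint_efforts": joint torques, N m; "eef_pos": TCP position; "ee_rot": TCP orientation; "force": force on the tool from outside, world axes, zero at the start; "moment": the same for the moment, N m; "width": finger opening in m; "gripper_force": force on a finger pad.
Only numpy, scipy, OpenCV 4.12 (cv2) and the standard library are available. Lean on these libraries where they do the work, as an engineer would, in place of code of your own. Each camera call takes 0.05 s, during which the arm holds its last target. There are 200 camera calls.

## Working session

There is one attempt and no reset: what is moved stays moved. The work goes in short steps, Python scripts to look and compute and a tool call to move; the robot and the scene stay as the last step left them, time stands still between calls to the robot, and variables do not carry over. Pictures are saved under pics/ and viewed, at most 10 in all, crops included, and the job is handed in when it is done.

Besides the shell and the picture viewer there is one more tool, called after "Request:" by a JSON object that holds its "api" and its "payload". servo_tool: Moves the arm, as the interface text tells. Its arguments: {"type":"object","properties":{"series":{"type":"array"},"claw":{"type":"number"},"grip_force":{"type":"number"}},"required":["series"]}

```bash
mkdir -p pics
cat > h.py <<'E'
import numpy as np, cv2
from station import telemetry, eyes, ticket, recognise, trace
def cal(n):
    c=eyes.calibration(n); R=cv2.Rodrigues(np.array(c["rvec"],float))[0]; return np.array(c["mtx"],float),float(c["k1"]),R,np.array(c["tvec"],float).ravel()
def proj(n,P,c=None):
    K,k,R,t=c or cal(n); p=np.atleast_2d(P)@R.T+t; s=p[:,:2]/p[:,2:]; s=s*(1+k*(s**2).sum(1,keepdims=True)); return s@K[:2,:2].T+K[:2,2]
def unproj(n,uv,z,c=None):
    K,k,R,t=c or cal(n); uv=np.atleast_2d(uv).astype(float)
    s=cv2.undistortPoints(uv[:,None],K,np.array([k,0,0,0,0.]))[:,0]
    d=np.c_[s,np.ones(len(s))]@R; o=-R.T@t
    return o+d*((z-o[2])/d[:,2])[:,None]
def save(n,f):
    im=eyes.grab_frame(n); cv2.imwrite("pics/"+f,im[:,:,::-1]); return im
E
python3 - <<'E'
from h import *
s=telemetry.get_state(); print({k:np.round(v,3) for k,v in s.items()})
a=save("scene","s0.png")
b=save("top","t0.png")
for n in ["scene","top"]:
    for o in ["flange","hub","pin_hole","valve","stem_top","seat"]:
        print(n,o,[(np.round(r["position"],4),round(r["conf"],2)) for r in recognise(n,o)[:2]])
for o in ["spring","stem_unit","gland_nut","washer"]: print(o,[(np.round(r["position"],4),round(r["conf"],2)) for r in recognise("top",o)[:2]])
E
```

```text
{'t': np.float64(0.0), 'q': array([-0.886,  0.359,  0.011, -0.   , -1.224, -0.288]), 'qd': array([-0.   ,  0.   ,  0.   , -0.001, -0.001,  0.   ]), 'joint_efforts': array([-1.0000e-03, -5.8271e+01,  2.9305e+01,  6.9970e+00,  7.0000e-03,
       -0.0000e+00]), 'eef_pos': array([ 0.261, -0.622,  0.226]), 'ee_rot': array([ 3.14 , -0.   , -2.745]), 'force': array([ 0.833, -0.583,  0.385]), 'moment': array([-0.022,  0.02 ,  0.047]), 'gripper_force': np.float64(0.0), 'width': np.float64(0.088)}
scene flange [(array([ 0.5543, -0.1613,  0.0056]), 0.92)]
scene hub [(array([ 0.5542, -0.1621,  0.0067]), 0.93)]
scene pin_hole [(array([ 0.5502, -0.1587,  0.0065]), 0.95)]
scene valve [(array([0.5722, 0.131 , 0.0362]), 0.91)]
scene stem_top [(array([0.572 , 0.1282, 0.037 ]), 0.83), (array([ 0.6279, -0.3394,  0.0483]), 0.26)]
scene seat [(array([0.5708, 0.1307, 0.0328]), 0.75)]
top flange [(array([ 0.5422, -0.1513,  0.0079]), 0.84)]
top hub [(array([ 0.5464, -0.1457,  0.0116]), 0.94)]
top pin_hole [(array([ 0.541 , -0.1504,  0.0109]), 0.85), (array([ 0.6141, -0.3308,  0.0457]), 0.16)]
top valve [(array([0.5565, 0.1373, 0.0303]), 0.75)]
top stem_top [(array([0.559 , 0.1403, 0.0311]), 0.97)]
top seat [(array([0.5562, 0.1426, 0.0302]), 0.57)]
spring [(array([ 0.6894, -0.0583,  0.0451]), 0.52)]
stem_unit [(array([ 0.6154, -0.3299,  0.0474]), 0.53)]
gland_nut [(array([0.476 , 0.3271, 0.015 ]), 0.7), (array([0.5565, 0.1399, 0.032 ]), 0.61)]
washer [(array([0.7272, 0.2426, 0.0053]), 0.48)]
```

View pics/t0.png

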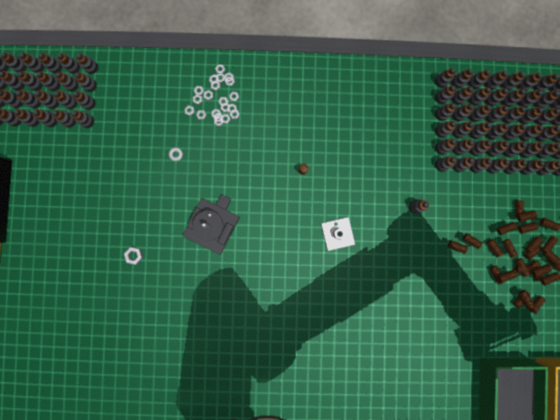

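View pics/s0.png

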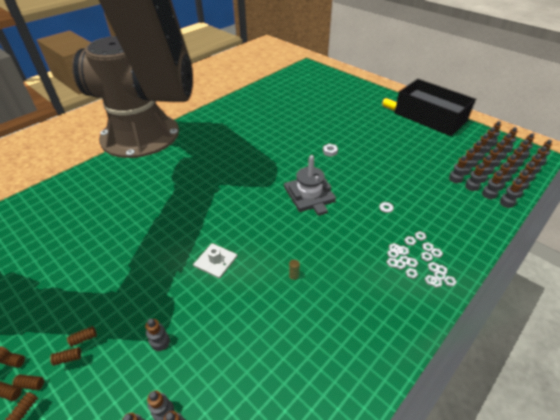

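```bash
cat >> h.py <<'E'
from scipy.spatial.transform import Rotation as Ro
def go(target,yaw=None):
    s=telemetry.get_state(); R=Ro.from_euler("xyz",s["ee_rot"]).as_matrix()
    d=R.T@(np.array(target)-s["eef_pos"])*1000
    print("t",round(s["t"],2),"pos",np.round(s["eef_pos"],4),"rot",np.round(s["ee_rot"],3),"toolshift mm",np.round(d,1), "turn",None if yaw is None else np.round(-((yaw-s["ee_rot"][2]+np.pi/2)%np.pi-np.pi/2),3))
E
python3 - <<'E'
from h import *
K,k,R,t=cal("wrist"); s=telemetry.get_state(); T=Ro.from_euler("xyz",s["ee_rot"]).as_matrix()
o=-R.T@t; print("cam in tool",T.T@(o-s["eef_pos"]),"axes in tool\n",np.round(T.T@R.T,3)); print(np.round(K,1),k)
for n in ["top","scene"]:
    eyes.grab_frame(n); m=trace(n,"flange")[0]["mask"]; ys,xs=np.nonzero(m); P=unproj(n,np.c_[xs,ys],0.006); r=cv2.minAreaRect((P[:,:2]*1000).astype(np.float32)); print(n,m.sum(),r)
go([0.548,-0.156,0.25])
E
```

```text
cam in tool [ 0.07870563  0.00061388 -0.1570957 ] axes in tool
 [[ 0.001 -0.959 -0.284]
 [ 1.     0.001  0.   ]
 [-0.    -0.284  0.959]]
[[308.4   0.  286.9]
 [  0.  308.4 208.3]
 [  0.    0.    1. ]] -0.06293387192105053
top 825 ((545.7120971679688, -150.9761962890625), (69.5962905883789, 68.92723083496094), 13.61089038848877)
scene 815 ((546.2567749023438, -151.87176513671875), (69.00933837890625, 68.91824340820312), 14.578213691711426)
t 1.1 pos [ 0.2608 -0.6225  0.2266] rot [ 3.142 -0.    -2.745] toolshift mm [-445.2  319.3  -23.4] turn None
```

Request:
{"api": "servo_tool", "payload": {"series": [[[-22.2,16.2,4.3,0],[-22.2,16.2,4.3,0],[-22.2,16.2,4.3,0],[-22.2,16.2,4.3,0],[-22.2,16.2,4.3,0],[-22.2,16.2,4.3,0],[-22.2,16.2,4.3,0],[-22.2,16.2,4.3,0],[-22.2,16.2,4.3,0],[-22.2,16.2,4.3,0]]], "claw": -1}}

```text
t: 1.93
eef_pos: [0.4036, -0.3862, 0.1836]
ee_rot: [-3.141, 0.0, -2.745]
force: [1.1, -0.9, 0.2]
width: 0.0875
gripper_force: 0.0
```

Request:
{"api": "servo_tool", "payload": {"series": [[[-22.2,16.2,4.3,0.015],[-22.2,16.2,4.3,0.015],[-22.2,16.2,4.3,0.015],[-22.2,16.2,4.3,0.015],[-22.2,16.2,4.3,0.015],[-22.2,16.2,4.3,0.015],[-22.2,16.2,4.3,0.015],[-22.2,16.2,4.3,0.015],[-22.2,16.2,4.3,0.015],[-22.2,16.2,4.3,0.015]]]}}

```text
t: 2.77
eef_pos: [0.5613, -0.1612, 0.1406]
ee_rot: [-3.141, 0.0, -2.895]
force: [-0.2, -1.3, 1.0]
width: 0.0878
gripper_force: 0.0
```

Run:
```python
from h import *
c=cal("wrist"); save("wrist","w1.png")
m=trace("wrist","flange")[0]["mask"]; ys,xs=np.nonzero(m); print(m.sum(),xs.mean(),ys.mean())
P=unproj("wrist",np.c_[xs,ys],0.006,c); print(cv2.minAreaRect((P[:,:2]*1000).astype(np.float32)))
for o in ["hub","pin_hole"]: print(o,[(np.round(r["position"],4),round(r["conf"],2)) for r in recognise("wrist",o)[:2]])
go([0.546,-0.152,0.14])
```

```text
4674 298.9178433889602 184.52053915275994
((544.1742553710938, -153.35830688476562), (69.03565216064453, 66.9800796508789), 14.629748344421387)
hub [(array([ 0.5409, -0.1541,  0.0082]), 0.58)]
pin_hole [(array([ 0.5402, -0.1558,  0.0098]), 0.94)]
t 2.97 pos [ 0.5607 -0.1618  0.1403] rot [ 3.141e+00 -1.000e-03 -2.893e+00] toolshift mm [11.9 13.1  0.3] turn None
```

View pics/w1.png

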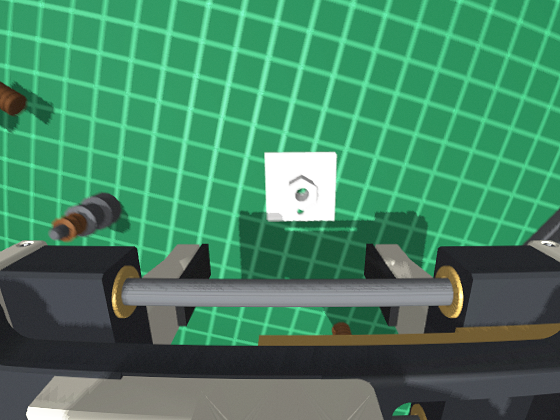

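Run:
```python
from h import *
c=cal("wrist"); im=cv2.cvtColor(eyes.grab_frame("wrist"),cv2.COLOR_RGB2GRAY)
# hub-top bore centre & hole: refine via dark centroid
import sys
print(im[180:220:2,288:318:2])
P=unproj("wrist",[(265,153),(336,153),(335.5,220.5),(265,220.5),(300,211)],0.006,c)[:,:2]; print(np.round(P*1000,1), "mean",P[:4].mean(0)*1000)
cc,_=P[:4].mean(0),0; print("hole vec",(P[4]-cc)*1000)
print("bore at z.034:",unproj("wrist",[(302,195)],0.034,c)*1000)
col=eyes.grab_frame("wrist"); mask=((col.min(2)>150)*255).astype(np.uint8); mask[240:]=0; mask[:,:250]=0; mask[:,350:]=0
cn=max(cv2.findContours(mask,0,2)[0],key=cv2.contourArea); Q=unproj("wrist",cn[:,0],0.006,c); print(cv2.minAreaRect((Q[:,:2]*1000).astype(np.float32)))
print(telemetry.get_state()["q"])
```

```text
[[236 152 158 159 151 226 255 255 231 131 131 127 240 255 255]
 [181 157 153 214 255 255 255 255 255 255 207 131 121 255 255]
 [172 170 249 255 255 255 255 255 255 255 255 255 181 175 255]
 [248 255 255 255 255 255 255 255 255 255 255 255 255 246 212]
 [255 255 255 255 255 142  94 122 123 255 255 255 255 255 210]
 [255 255 255 255  51  64 104 176 138 162 255 255 255 255 203]
 [255 255 255 220 106  73 161 177 201 166 199 255 255 255 205]
 [255 255 255 183 119 137 187 228 157 154 144 255 255 255 215]
 [255 255 255 177 117 137 154 158 161 155 190 255 255 255 211]
 [255 255 255 255 121 140 153 156 161 153 255 255 255 255 214]
 [255 255 255 255 244 145 151 150 175 243 255 255 255 255 207]
 [255 255 255 255 255 255 255 254 255 255 255 255 255 255 230]
 [255 255 255 255 255 255 255 255 255 255 255 255 240 254 255]
 [255 255 255 255 255 255 255 255 255 255 238 255 255 255 255]
 [255 255 255 255 255 244 255 255 253 254 255 255 255 255 255]
 [255 255 255 255 224 160 106  98 248 255 255 255 255 255 255]
 [255 255 255 255 213 107 116 137 255 255 255 255 255 255 255]
 [255 255 255 255 255 203 189 253 255 255 255 255 255 255 255]
 [255 255 255 255 255 255 255 255 255 255 255 255 255 255 255]
 [255 255 255 255 255 255 255 255 255 255 255 255 255 255 255]]
[[ 520.5 -192.8]
 [ 504.  -128.2]
 [ 568.2 -109.4]
 [ 585.5 -177.6]
 [ 567.3 -146.3]] mean [ 544.54339028 -151.99550125]
hole vec [22.78925316  5.6690741 ]
bore at z.034: [[ 544.71663811 -151.7352113    34.        ]]
((544.332275390625, -152.14422607421875), (66.30644226074219, 67.80631256103516), 14.328766822814941)
[ 5.22331743e-02  2.79563571e-01 -3.11534806e-01  4.98432340e-05
 -9.79812101e-01 -1.37628831e+00]
```

Request:
{"api": "servo_tool", "payload": {"series": [[[0,0,0,-0.125],[0,0,0,-0.125],[0,0,0,-0.125],[0,0,0,-0.125],[0,0,0,-0.125],[0,0,0,-0.125],[0,0,0,-0.125],[0,0,0,-0.125],[0,0,0,-0.125],[0,0,0,-0.125]]]}}

```text
t: 3.9
eef_pos: [0.5599, -0.1635, 0.141]
ee_rot: [-3.141, 0.0, -1.64]
force: [0.4, 0.3, -0.1]
width: 0.0872
gripper_force: 0.0
```

Request:
{"api": "servo_tool", "payload": {"series": [[[0,0,0,-0.125],[0,0,0,-0.125],[0,0,0,-0.125],[0,0,0,-0.125],[0,0,0,-0.125],[0,0,0,-0.125],[0,0,0,-0.125],[0,0,0,-0.125],[0,0,0,-0.125],[0,0,0,-0.125]]]}}

```text
t: 4.73
eef_pos: [0.56, -0.1635, 0.141]
ee_rot: [-3.141, -0.001, -0.39]
force: [-0.4, -0.5, -1.1]
width: 0.0878
gripper_force: 0.0
```

Request:
{"api": "servo_tool", "payload": {"series": [[[0,0,0,-0.125],[0,0,0,-0.125],[0,0,0,-0.125],[0,0,0,-0.125],[0,0,0,-0.125],[0,0,0,-0.018],[-6.7,-6.5,0,0],[-6.7,-6.5,0,0],[0,0,0,0],[0,0,0,0]]]}}

```text
t: 5.57
eef_pos: [0.5436, -0.1529, 0.141]
ee_rot: [3.142, -0.0, 0.247]
force: [-0.7, 0.1, 1.1]
width: 0.0879
gripper_force: 0.0
```

Run:
```python
from h import *
c=cal("wrist"); col=save("wrist","w2.png")
m=trace("wrist","flange")[0]["mask"]; m=cv2.dilate(m.astype(np.uint8),np.ones((5,5)))
mask=((col.min(2)>150)&(m>0)).astype(np.uint8)*255
cn=max(cv2.findContours(mask,0,2)[0],key=cv2.contourArea); Q=unproj("wrist",cn[:,0],0.006,c); print(cv2.minAreaRect((Q[:,:2]*1000).astype(np.float32)))
print([(np.round(r["position"],4),round(r["conf"],2)) for r in recognise("wrist","pin_hole")[:2]])
go([0.5445,-0.152,0.14],0.25); print(telemetry.get_state()["q"])
```

```text
((543.585205078125, -153.10418701171875), (66.53462219238281, 67.63362884521484), 14.164566040039062)
[(array([ 0.5465, -0.1543,  0.009 ]), 0.93)]
t 5.72 pos [ 0.5445 -0.1531  0.1408] rot [ 3.141 -0.     0.248] toolshift mm [ 0.3 -1.1  0.8] turn -0.002
[ 7.19367083e-02  2.51720921e-01 -3.50553372e-01  1.15032370e-04
 -9.68061865e-01  1.74636789e+00]
```

View pics/w2.png

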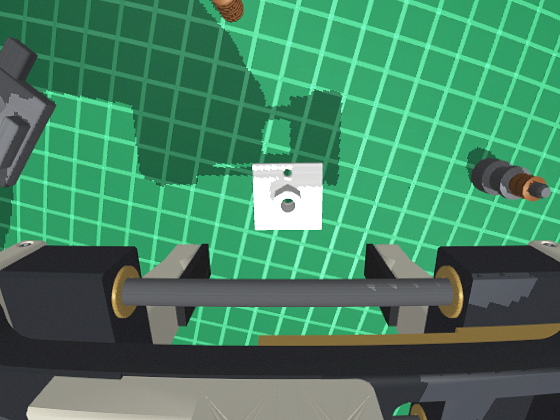

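Request:
{"api": "servo_tool", "payload": {"series": [[[0.0,-0.2,20,0],[0,0,20,0],[0,0,20,0],[0,0,20,0],[0,0,15,0],[0,0,14,0],[0,0,10,0],[0,0,7,0],[0,0,4,0],[0,0,0,0]]]}}

```text
t: 6.55
eef_pos: [0.5441, -0.153, 0.01]
ee_rot: [-3.141, 0.001, 0.248]
force: [-0.2, -0.5, -0.1]
width: 0.0874
gripper_force: 0.0
```

Request:
{"api": "servo_tool", "payload": {"series": [[[0,0,0,0],[0,0,0,0],[0,0,0,0],[0,0,0,0],[0,0,0,0],[0,0,0,0],[0,0,0,0],[0,0,0,0],[0,0,0,0],[0,0,0,0]]], "claw": 1, "grip_force": 40}}

```text
t: 7.38
eef_pos: [0.5443, -0.153, 0.0106]
ee_rot: [-3.142, 0.0, 0.248]
force: [-0.1, -0.6, 0.3]
width: 0.0269
gripper_force: 0.0
```

Request:
{"api": "servo_tool", "payload": {"series": [[[0,0,0,0],[0,0,0,0],[0,0,0,0],[0,0,-3,0],[0,0,-12,0],[0,0,-25,0],[0,0,-35,0],[0,0,-35,0],[0,0,-35,0],[0,0,-15,0]]]}}

```text
t: 8.22
eef_pos: [0.546, -0.1532, 0.1756]
ee_rot: [3.14, -0.005, 0.249]
force: [0.9, -1.0, -1.5]
width: 0.0239
gripper_force: 40.0
```

Run:
```python
from h import *
print({k:np.round(v,3) for k,v in telemetry.get_state().items()})
go([0.485,0.177,0.17],-0.46)
m=eyes.grab_frame("top"); m=trace("top","valve")[0]["mask"]; ys,xs=np.nonzero(m); print(m.sum(),xs.mean(),ys.mean())
cv2.imwrite("pics/tv.png",cv2.resize(eyes.grab_frame("top")[180:265,165:265,::-1],None,fx=6,fy=6,interpolation=3))
P=unproj("top",[(224,200),(211,226)],0.016); print(P)
```

```text
{'t': np.float64(8.217), 'q': array([ 7.200e-02,  2.180e-01, -3.080e-01,  1.000e-03, -1.039e+00,
        1.747e+00]), 'qd': array([-0.   , -0.135,  0.19 , -0.017, -0.331, -0.   ]), 'joint_efforts': array([-1.9600e-01, -4.3786e+01,  2.5542e+01,  6.0330e+00, -3.3400e-01,
        5.0000e-03]), 'eef_pos': array([ 0.546, -0.153,  0.176]), 'ee_rot': array([ 3.14 , -0.005,  0.249]), 'force': array([ 0.853, -1.004, -1.453]), 'moment': array([-0.16 , -0.127,  0.032]), 'gripper_force': np.float64(40.0), 'width': np.float64(0.024)}
t 8.22 pos [ 0.546  -0.1532  0.1756] rot [ 3.14  -0.005  0.249] toolshift mm [  22.2 -335.1    5.1] turn 0.709
68 303.11764705882354 168.47058823529412
[[0.6168466  0.11909621 0.016     ]
 [0.55485214 0.14731549 0.016     ]]
```

View pics/tv.png

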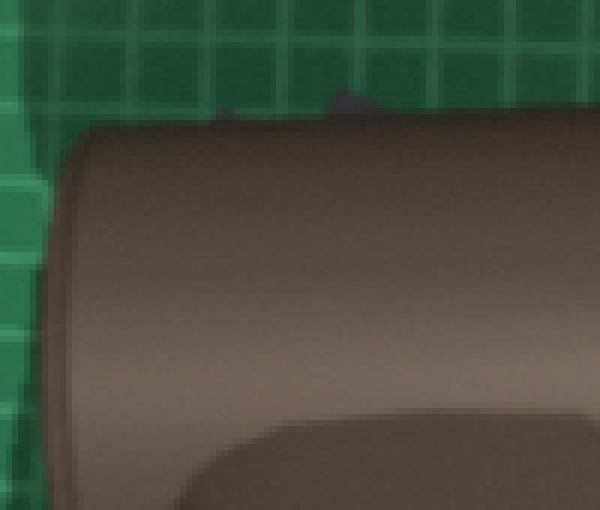

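Request:
{"api": "servo_tool", "payload": {"series": [[[2.2,-33.5,0,0],[2.2,-33.5,0,0],[2.2,-33.5,0,0],[2.2,-33.5,0,0],[2.2,-33.5,0,0],[2.2,-33.5,0,0],[2.2,-33.5,0,0],[2.2,-33.5,0,0],[2.2,-33.5,0,0],[2.2,-33.5,0,0]]]}}

```text
t: 9.2
eef_pos: [0.4816, 0.1781, 0.1688]
ee_rot: [3.141, 0.003, 0.248]
force: [0.7, -0.2, -2.2]
width: 0.0239
gripper_force: 40.0
```

Request:
{"api": "servo_tool", "payload": {"series": [[[0,0,0,0.1],[0,0,0,0.1],[0,0,0,0.1],[0,0,0,0.1],[0,0,0,0.1],[0,0,0,0.1],[0,0,0,0.1],[0,0,0,0],[0,0,0,0],[0,0,0,0]]]}}

```text
t: 10.03
eef_pos: [0.4828, 0.1769, 0.1696]
ee_rot: [3.14, 0.001, -0.449]
force: [0.8, -0.3, -2.8]
width: 0.0239
gripper_force: 40.0
```

Run:
```python
from h import *
c=cal("wrist"); im=save("wrist","w3.png"); np.save("w3.npy",np.array([0])); go([0.485,0.177,0.17],-0.46)
print({k:np.round(v,3) for k,v in telemetry.get_state().items() if k in("force","moment","q")})
for o in ["valve","stem_top","seat"]: print(o,[(np.round(r["position"],4),round(r["conf"],2)) for r in recognise("wrist",o)[:2]])
```

```text
t 10.08 pos [0.483  0.1769 0.1699] rot [ 3.141e+00  1.000e-03 -4.490e-01] toolshift mm [ 1.8 -0.9 -0.1] turn 0.011
{'q': array([ 0.733,  0.142, -0.418, -0.   , -1.012,  0.389]), 'force': array([ 0.023,  0.366, -2.228]), 'moment': array([-0.085,  0.123, -0.018])}
valve [(array([0.5612, 0.1402, 0.0365]), 0.92)]
stem_top [(array([0.5599, 0.1466, 0.0339]), 0.91)]
seat [(array([0.5596, 0.1421, 0.0354]), 0.81)]
```

View pics/w3.png

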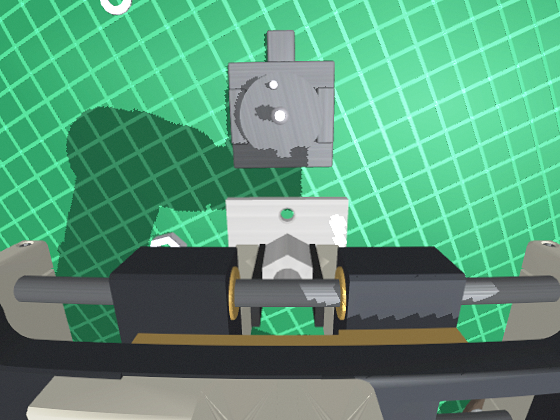

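```bash
cat >> h.py <<'E'
def blob(im,u,v,r,bright=True,thr=None):
    g=cv2.cvtColor(im,cv2.COLOR_RGB2GRAY).astype(float)[v-r:v+r+1,u-r:u+r+1]
    if thr is None: thr=(g.max()+np.median(g))/2 if bright else (g.min()+np.median(g))/2
    m=(g>thr) if bright else (g<thr); n,l,st,ce=cv2.connectedComponentsWithStats(m.astype(np.uint8))
    i=1+np.argmax(st[1:,4]); return ce[i]+[u-r,v-r], st[i]
E
python3 - <<'E'
from h import *
im=cv2.imread("pics/w3.png")[:,:,::-1].copy(); c=cal("wrist"); s=telemetry.get_state(); T=Ro.from_euler("xyz",s["ee_rot"]).as_matrix()
a,sa=blob(im,280,116,9); b,sb=blob(im,273,85,7); print(a,sa,b,sb)
A=unproj("wrist",a,0.122,c)[0]; B=unproj("wrist",b,0.076,c)[0]; print("stem",A,"pin",B,"d",np.hypot(*(B-A)[:2]),"ang",np.arctan2(*(B-A)[1::-1]))
zt=s["eef_pos"][2]-0.0046
h,sh=blob(im,288,214,12,False); print("hole",h,sh)
g=cv2.cvtColor(im,cv2.COLOR_RGB2GRAY); print(g[190:204,290],g[212,218:234],g[212,340:354]); print(g[205:224:2,278:300:2])
for p in [h,(226.5,212),(348,212),(287,198)]: print(np.round(T.T@(unproj("wrist",p,zt,c)[0]-s["eef_pos"])*1000,2))
cv2.imwrite("pics/w3c.png",cv2.resize(im[60:225,215:355,::-1],None,fx=3.6,fy=3.6,interpolation=2))
# block edges angle
E
```

```text
[279.5        115.10416667] [ 4  3 10 11 96] [273.13461538  84.09615385] [ 4  2  8  9 52]
stem [0.55368046 0.14722197 0.122     ] pin [0.5773003  0.14228456 0.076     ] d 0.0241303726758096 ang -0.20606895050425994
hole [286.7037037  214.88888889] [ 5  6 12 13 81]
[ 80  77  79  77  80  77  92 134 148 166 230 229 228 231] [147 147 148 148 147 145 146 141 190 229 225 224 224 225 224 224] [225 224 224 223 223 225 224 218 173 151 150 150 181 212]
[[223 224 224 224 225 223 223 222 224 225 224]
 [222 223 223 222 200 209 221 224 224 224 225]
 [224 223 185 121  79  77 123 191 225 224 225]
 [225 189 150 153 154 153 155 147 206 225 224]
 [221 172 149 148 152 150 149 165 195 227 229]
 [215 156 148 148 149 148 151 146 181 228 232]
 [213 178 136 148 148 148 150 141 195 221 223]
 [224 194 153 139 143 145 146 176 209 224 224]
 [224 221 204 200 163 172 201 209 223 224 224]
 [222 224 223 214 209 210 220 225 225 223 224]]
[23.33  0.92  4.6 ]
[ 24.97 -32.18   4.59]
[25.01 34.62  4.6 ]
[32.92  1.08  4.59]
```

View pics/w3c.png

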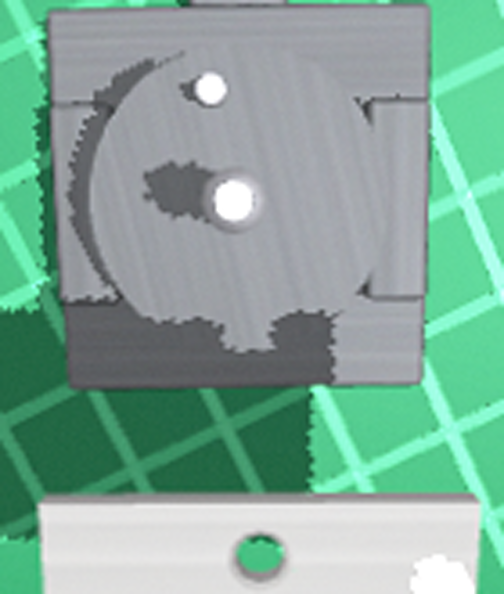

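Request:
{"api": "servo_tool", "payload": {"series": [[[0,0,0,-0.083],[0,0,0,-0.083],[0,0,0,-0.083],[0,0,0,0],[0,0,0,0],[0,0,0,0],[0,0,0,0],[0,0,0,0],[0,0,0,0],[0,0,0,0]]]}}

```text
t: 11.07
eef_pos: [0.4833, 0.1772, 0.1706]
ee_rot: [-3.142, 0.0, -0.203]
force: [0.2, -0.1, -2.0]
width: 0.0238
gripper_force: 40.0
```

Run:
```python
from h import *
c=cal("wrist"); s=telemetry.get_state(); T=Ro.from_euler("xyz",s["ee_rot"]).as_matrix(); im=save("wrist","w4.png")
go([0.5544,0.1481,0.17],-0.20)
for n,P in [("stem",(.5537,.1472,.122)),("pin",(.5773,.1423,.076))]:
    u=proj("wrist",P,c)[0]; b,sb=blob(im,int(round(u[0])),int(round(u[1])),8); X=unproj("wrist",b,P[2],c)[0]; print(n,u,b,sb,X, T.T@(X-s["eef_pos"])*1000)
```

```text
t 11.12 pos [0.4833 0.1772 0.1706] rot [ 3.142  0.    -0.203] toolshift mm [75.5 14.1  0.6] turn -0.003
stem [309.70164996 117.20896525] [310.45263158 118.06315789] [ 3  4 11 11 95] [0.55308036 0.14682393 0.122     ] [74.44641312 15.64285199 48.56259565]
pin [306.0843337   84.98154174] [306.38461538  85.59615385] [ 5  5  8  8 52] [0.57681294 0.14215783 0.076     ] [98.63291722 15.42211953 94.56229502]
```

Request:
{"api": "servo_tool", "payload": {"series": [[[7.5,1.43,0,0],[7.5,1.43,0,0],[7.5,1.43,0,0],[7.5,1.43,0,0],[7.5,1.43,0,0],[7.5,1.43,0,0],[7.5,1.43,0,0],[7.5,1.43,0,0],[7.5,1.43,0,0],[7.6,1.43,0,0]]]}}

```text
t: 11.95
eef_pos: [0.5547, 0.1477, 0.1705]
ee_rot: [3.142, 0.0, -0.203]
force: [-0.7, 0.5, -2.2]
width: 0.0243
gripper_force: 40.0
```

Run:
```python
from h import *
save("wrist","w5.png"); im=save("scene","s5.png"); go([0.5544,0.1481,0.135],-0.20); s=telemetry.get_state(); print(s["force"],s["moment"])
u=proj("scene",[.554,.148,.122])[0].astype(int); print(u)
a=cv2.resize(im[u[1]-50:u[1]+60,u[0]-60:u[0]+60,::-1],None,fx=4,fy=4,interpolation=2)
b=cv2.imread("pics/w5.png")[120:320,200:380]; cv2.imwrite("pics/c5.png",np.hstack([a[:400,:400],cv2.resize(b,(360,400))]))
```

```text
t 12.05 pos [0.555  0.1476 0.1704] rot [ 3.141 -0.    -0.204] toolshift mm [-0.7 -0.3 35.4] turn -0.004
[-1.81957971e-04 -6.43994559e-01 -1.51017869e+00] [-0.08846244  0.24227014 -0.00349439]
[310 156]
```

View pics/c5.png

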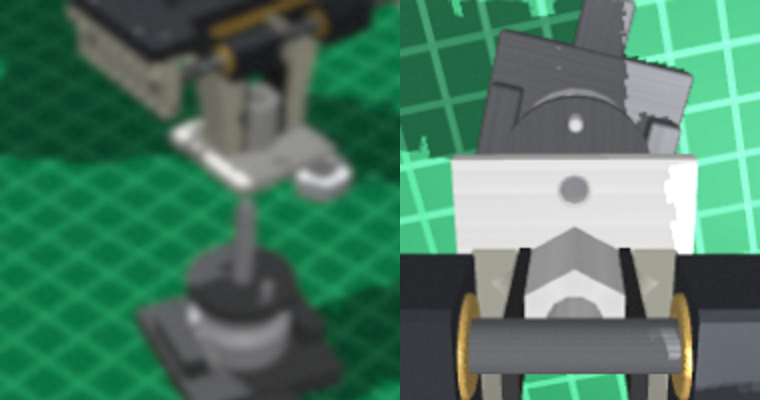

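Request:
{"api": "servo_tool", "payload": {"series": [[[-0.3,0,6,0],[0,0,6,0],[0,0,6,0],[0,0,6,0],[0,0,5,0],[0,0,5,0],[0,0,4,0],[0,0,2,0],[0,0,2,0],[0,0,0,0]]]}}

```text
t: 12.88
eef_pos: [0.5536, 0.1481, 0.1282]
ee_rot: [3.141, 0.0, -0.203]
force: [0.1, -0.8, -2.1]
width: 0.0238
gripper_force: 40.0
```

Request:
{"api": "servo_tool", "payload": {"series": [[[0,0,1,0],[0,0,1,0],[0,0,0.5,0],[0,0,0.5,0],[0,0,0.5,0],[0,0,0.5,0],[0,0,0.5,0],[0,0,0.5,0],[0,0,0,0],[0,0,0,0]]]}}

```text
t: 13.72
eef_pos: [0.5537, 0.1481, 0.1235]
ee_rot: [3.142, 0.0, -0.203]
force: [-0.6, 1.3, -2.5]
width: 0.0234
gripper_force: 40.0
```

Request:
{"api": "servo_tool", "payload": {"series": [[[0,0,0.8,0],[0,0,0.8,0],[0,0,0.8,0],[0,0,0.8,0],[0,0,0.8,0],[0,0,0.8,0],[0,0,0.8,0],[0,0,0.8,0],[0,0,0,0],[0,0,0,0]]]}}

```text
t: 14.55
eef_pos: [0.5537, 0.1481, 0.1171]
ee_rot: [3.142, 0.0, -0.203]
force: [-0.1, 0.1, -1.7]
width: 0.0237
gripper_force: 40.0
```

Run:
```python
from h import *
for i in range(4):
    s=telemetry.get_state(); print(np.round(s["force"],2),np.round(s["moment"],3),np.round(s["eef_pos"],4)); im=save("wrist","w6.png")
```

```text
[-0.12  0.11 -1.71] [-0.073  0.128 -0.013] [0.5537 0.1481 0.1171]
[-0.52  0.11 -1.38] [-0.064  0.17   0.016] [0.5537 0.1481 0.1172]
[ 1.25  0.14 -1.65] [-0.062  0.181 -0.01 ] [0.5537 0.1482 0.1172]
[-0.27 -0.9  -2.66] [-0.057  0.061 -0.027] [0.5538 0.1481 0.1172]
```

Request:
{"api": "servo_tool", "payload": {"series": [[[0,0,2,0],[0,0,2,0],[0,0,2,0],[0,0,2,0],[0,0,2,0],[0,0,2,0],[0,0,2,0],[0,0,1,0],[0,0,1,0],[0,0,0,0]]]}}

```text
t: 15.58
eef_pos: [0.5536, 0.1481, 0.1009]
ee_rot: [3.141, 0.0, -0.203]
force: [-0.4, -0.3, -2.7]
width: 0.0238
gripper_force: 40.0
```

Request:
{"api": "servo_tool", "payload": {"series": [[[0,0,2,0],[0,0,2,0],[0,0,2,0],[0,0,1,0],[0,0,1,0],[0,0,1,0],[0,0,1,0],[0,0,1,0],[0,0,0,0],[0,0,0,0]]]}}

```text
t: 16.42
eef_pos: [0.5537, 0.1481, 0.0901]
ee_rot: [3.142, 0.0, -0.203]
force: [0.1, 0.3, -2.1]
width: 0.0238
gripper_force: 40.0
```

Run:
```python
from h import *
for i in range(3):
    s=telemetry.get_state(); print(np.round(s["force"],2),np.round(s["moment"],3),np.round(s["eef_pos"],4)); im=save("wrist","w7.png")
c=cal("wrist"); T=Ro.from_euler("xyz",s["ee_rot"]).as_matrix()
p=s["eef_pos"]
h=proj("wrist",p+T@[.024,0.0005,.0046],c)[0]; print(h)
cv2.imwrite("pics/c7.png",cv2.resize(im[120:260,210:370,::-1],None,fx=4,fy=4,interpolation=2))
```

```text
[ 0.07  0.33 -2.09] [-0.107  0.127 -0.006] [0.5537 0.1481 0.0901]
[ 0.25  0.05 -1.93] [-0.074  0.157 -0.033] [0.5537 0.1481 0.0902]
[-0.38 -0.01 -1.39] [-0.098  0.163  0.007] [0.5538 0.1481 0.0902]
[286.837721   213.35889334]
```

View pics/c7.png

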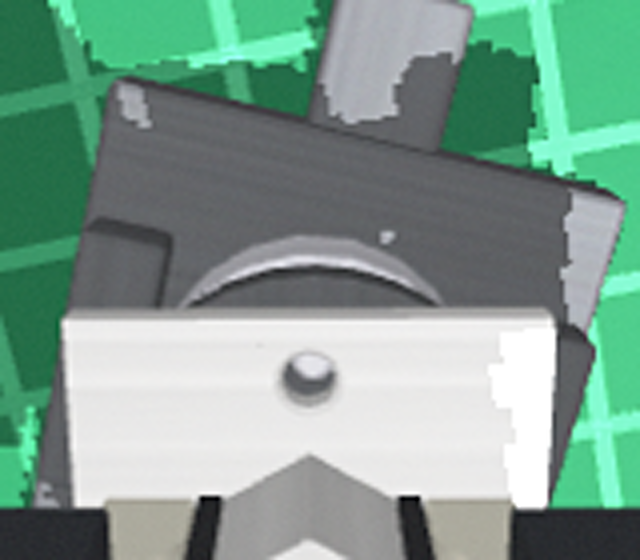

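Run:
```python
from h import *
c=cal("wrist"); s=telemetry.get_state(); T=Ro.from_euler("xyz",s["ee_rot"]).as_matrix(); p=s["eef_pos"]
im=cv2.imread("pics/w7.png"); g=cv2.cvtColor(im,cv2.COLOR_BGR2GRAY)
print("hole top,pin top if aligned",proj("wrist",np.array([p+T@[.024,0.0011,.0046],p+T@[.024,.0011,.0106+.0035]]),c))
print(np.c_[np.arange(203,225),g[203:225,276:298]])
```

```text
hole top,pin top if aligned [[287.93821198 213.36609356]
 [287.89452087 208.45531444]]
[[203 238 238 239 238 239 239 239 238 239 239 239 239 239 238 239 240 238
  238 239 239 240 238]
 [204 236 237 237 237 237 237 236 237 238 237 237 238 236 237 237 238 237
  237 238 238 238 238]
 [205 234 233 232 233 233 234 234 233 233 233 234 233 233 234 233 234 234
  234 234 234 233 233]
 [206 229 231 230 231 230 231 231 232 231 230 228 230 230 231 232 230 231
  231 230 230 231 231]
 [207 232 231 232 231 231 233 231 230 229 223 214 214 219 224 228 233 232
  233 233 233 233 233]
 [208 233 234 233 233 233 233 221 210 197 192 201 200 196 199 207 222 231
  234 234 235 234 233]
 [209 233 232 233 235 234 223 194 187 200 222 231 231 226 220 205 195 211
  229 234 234 233 234]
 [210 233 233 233 233 221 188 151 174 208 223 229 229 228 228 229 221 201
  206 228 233 233 233]
 [211 234 235 235 225 205 151  93 155 204 226 229 229 228 228 228 213 195
  199 225 235 234 234]
 [212 235 235 231 216 183 128  87 117 164 205 226 228 228 227 221 198 165
  183 214 231 235 235]
 [213 237 237 227 212 164 101  91  93 116 1
[... 421 characters left out ...]
185 211 224 233 233]
 [218 230 231 228 218 210 180 148 147 131 116 109 111 122 133 153 159 164
  202 217 225 233 232]
 [219 233 231 233 223 212 198 171 154 155 159 153 155 162 159 159 158 187
  214 220 228 234 233]
 [220 232 232 233 229 222 216 201 175 159 158 157 158 162 161 175 189 211
  220 225 232 233 232]
 [221 232 233 233 233 230 221 220 214 199 190 177 171 188 199 217 224 222
  227 233 233 233 233]
 [222 233 232 233 233 234 231 224 221 221 224 224 225 223 223 223 223 226
  231 233 233 232 232]
 [223 233 233 234 232 233 233 233 228 223 222 223 224 224 225 229 233 233
  232 233 232 232 233]
 [224 233 233 232 233 233 233 232 234 234 232 232 230 233 234 234 234 234
  233 233 233 234 233]]
```

Request:
{"api": "servo_tool", "payload": {"series": [[[0,0,0.6,0],[0,0,0.6,0],[0,0,0.6,0],[0,0,0.5,0],[0,0,0.5,0],[0,0,0.5,0],[0,0,0.4,0],[0,0,0.4,0],[0,0,0.4,0],[0,0,0,0]]]}}

```text
t: 17.4
eef_pos: [0.5537, 0.1481, 0.0856]
ee_rot: [3.142, 0.0, -0.203]
force: [-0.2, -0.1, -1.7]
width: 0.0237
gripper_force: 40.0
```

Request:
{"api": "servo_tool", "payload": {"series": [[[0,0,0.3,0],[0,0,0.3,0],[0,0,0.3,0],[0,0,0.3,0],[0,0,0.3,0],[0,0,0.3,0],[0,0,0.2,0],[0,0,0,0],[0,0,0,0],[0,0,0,0]]]}}

```text
t: 18.23
eef_pos: [0.5537, 0.1481, 0.0837]
ee_rot: [-3.142, -0.0, -0.203]
force: [-0.2, 0.7, -2.1]
width: 0.0235
gripper_force: 40.0
```

Request:
{"api": "servo_tool", "payload": {"series": [[[0,0,0.4,0],[0,0,0.4,0],[0,0,0.4,0],[0,0,0.4,0],[0,0,0.4,0],[0,0,0.4,0],[0,0,0.4,0],[0,0,0.4,0],[0,0,0.4,0],[0,0,0,0]]]}}

```text
t: 19.07
eef_pos: [0.5537, 0.1481, 0.08]
ee_rot: [3.142, 0.0, -0.203]
force: [0.1, 0.3, -2.3]
width: 0.0235
gripper_force: 40.0
```

Request:
{"api": "servo_tool", "payload": {"series": [[[0,0,0.4,0],[0,0,0.4,0],[0,0,0.4,0],[0,0,0.4,0],[0,0,0.4,0],[0,0,0.4,0],[0,0,0.4,0],[0,0,0.2,0],[0,0,0,0],[0,0,0,0]]]}}

```text
t: 19.9
eef_pos: [0.5537, 0.1481, 0.0771]
ee_rot: [-3.142, -0.0, -0.203]
force: [0.7, -0.0, -1.9]
width: 0.024
gripper_force: 40.0
```

Request:
{"api": "servo_tool", "payload": {"series": [[[0,0,0.2,0],[0,0,0.2,0],[0,0,0.2,0],[0,0,0.2,0],[0,0,0.2,0],[0,0,0,0],[0,0,0,0],[0,0,0,0],[0,0,0,0],[0,0,0,0]]]}}

```text
t: 20.73
eef_pos: [0.5537, 0.1481, 0.0761]
ee_rot: [-3.142, 0.0, -0.203]
force: [0.1, -0.4, -1.8]
width: 0.0237
gripper_force: 40.0
```

Now feel for the collar in 0.1–0.2 mm steps.

Request:
{"api": "servo_tool", "payload": {"series": [[[0,0,0.15,0],[0,0,0.15,0],[0,0,0.15,0],[0,0,0.15,0],[0,0,0.1,0],[0,0,0.1,0],[0,0,0.1,0],[0,0,0.1,0],[0,0,0,0],[0,0,0,0]]]}}

```text
t: 21.57
eef_pos: [0.5537, 0.1481, 0.0751]
ee_rot: [3.142, 0.0, -0.203]
force: [0.5, -0.4, -2.1]
width: 0.0237
gripper_force: 40.0
```

Request:
{"api": "servo_tool", "payload": {"series": [[[0,0,0.1,0],[0,0,0.1,0],[0,0,0.1,0],[0,0,0.1,0],[0,0,0,0],[0,0,0,0],[0,0,0,0],[0,0,0,0],[0,0,0,0],[0,0,0,0]]]}}

```text
t: 22.4
eef_pos: [0.5537, 0.1481, 0.0747]
ee_rot: [-3.142, -0.0, -0.203]
force: [0.5, -0.5, -2.6]
width: 0.0238
gripper_force: 40.0
```

Request:
{"api": "servo_tool", "payload": {"series": [[[0,0,0.1,0],[0,0,0.1,0],[0,0,0.1,0],[0,0,0,0],[0,0,0,0],[0,0,0,0],[0,0,0,0],[0,0,0,0],[0,0,0,0],[0,0,0,0]]]}}

```text
t: 23.23
eef_pos: [0.5537, 0.1481, 0.0745]
ee_rot: [-3.142, -0.0, -0.203]
force: [-1.5, -0.7, 1.9]
width: 0.0237
gripper_force: 40.0
```

Request:
{"api": "servo_tool", "payload": {"series": [[[0,0,0.1,0],[0,0,0.1,0],[0,0,0.1,0],[0,0,0,0],[0,0,0,0],[0,0,0,0],[0,0,0,0],[0,0,0,0],[0,0,0,0],[0,0,0,0]]]}}

```text
t: 24.07
eef_pos: [0.5538, 0.1481, 0.0745]
ee_rot: [-3.141, -0.0, -0.203]
force: [-2.3, -1.0, 7.2]
width: 0.0237
gripper_force: 40.0
```

Request:
{"api": "servo_tool", "payload": {"series": [[[0,0,0,0],[0,0,0,0],[0,0,0,0],[0,0,0,0],[0,0,0,0],[0,0,0,0],[0,0,0,0],[0,0,0,0],[0,0,0,0],[0,0,0,0]]], "claw": -1}}

```text
t: 24.9
eef_pos: [0.5537, 0.1481, 0.074]
ee_rot: [3.142, 0.0, -0.203]
force: [-0.4, -0.7, 0.4]
width: 0.084
gripper_force: 0.0
```

Request:
{"api": "servo_tool", "payload": {"series": [[[0,0,-2,0],[0,0,-5,0],[0,0,-10,0],[0,0,-15,0],[0,0,-15,0],[0,0,-15,0],[0,0,-15,0],[0,0,-15,0],[0,0,-15,0],[0,0,-8,0]]]}}

```text
t: 25.73
eef_pos: [0.5546, 0.1484, 0.1921]
ee_rot: [-3.14, -0.003, -0.203]
force: [0.6, 0.9, -0.1]
width: 0.0876
gripper_force: 0.0
```

Request:
{"api": "servo_tool", "payload": {"series": [[[-12,0,0,0],[-12,0,0,0],[-12,0,0,0],[-12,0,0,0],[-12,0,0,0],[-12,0,0,0],[-12,0,0,0],[0,0,0,0],[0,0,0,0],[0,0,0,0]]]}}

```text
t: 26.57
eef_pos: [0.4715, 0.1654, 0.1893]
ee_rot: [-3.141, -0.001, -0.202]
force: [0.3, 0.6, 0.2]
width: 0.0874
gripper_force: 0.0
```

Run:
```python
from h import *
w=save("wrist","w9.png"); s=save("scene","s9.png"); print(telemetry.get_state()["force"])
u=proj("scene",[.554,.148,.08])[0].astype(int); v=proj("wrist",[.554,.148,.08])[0].astype(int); print(u,v)
a=cv2.resize(s[u[1]-50:u[1]+50,u[0]-50:u[0]+50],(400,400)); b=cv2.resize(w[max(0,v[1]-70):,v[0]-70:v[0]+70][:140],(400,400)); cv2.imwrite("pics/c9.png",np.hstack([a,b])[:,:,::-1])
```

```text
[ 0.75559544 -0.39082235  0.15628333]
[310 170] [286 106]
```

View pics/c9.png

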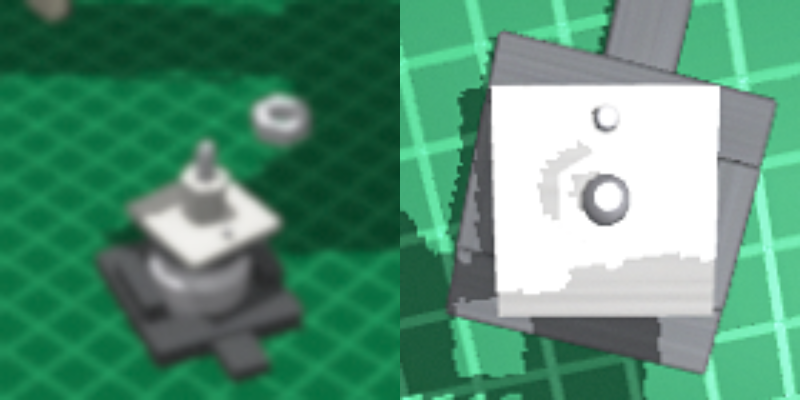

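The flange sits flat on the collar. The pin shows through its hole and the stem through the bore, and the gripper is clear.

```bash
python3 -c "
from station import ticket; print(ticket.job_done())"
```

```text
the job is handed in; nothing more can be done
None
```

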